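# Stack the empty specimen tray on the full one

## Robot

A 6-joint arm with a two-finger parallel gripper is mounted at the origin on the work surface. World frame = base frame: x ahead of the robot, y to its left, z up, the work surface at z = 0. Lengths are in m, angles in rad, forces in N, time in s.
With the tool pointing down it reaches from about 0.4 to 0.925 m from the base axis. Payload 12.5 kg.
Tool frame: the origin (TCP) lies on the centre line of the jaws, within the pads' length; the fingertips stand 8 mm ahead of it and the grasp point (between the pads) lies 11 mm behind it; z points along the fingers, y is the line along which they close (so a half turn about z gives the same grasp; the last joint's range is limited). The gripper opens to 95 mm and grips with 3 to 60 N. Pads are 20 mm wide; open, the fingers measure 119 mm over their backs; the gripper's body (75 mm by 180 mm) begins 59 mm behind the grasp point.
Start: joints at [-1.285, 0.491, 1.559, -0, 1.092, -0.106], TCP at [0.239, -0.578, 0.223] pointing down, gripper open.
Joint ranges: [-3.1, 3.1], [-0.84, 2.19], [0.05, 2.79], [-1.13, 4.28], [0.06, 2.93], [-2.69, 2.69]. Speed limits (rad/s): [2.22, 2.22, 2.79, 3.14, 3.14, 3.14].

## Interface

Orientations are given as a unit quaternion [x, y, z, w].
In Python, from station import r gives the robot as it stands.
- The arm moves only by the tool step_arm, never from a script. Its argument "plan" is a list of rows, each a list of 5 numbers: the gripper command: -1 is fully open, 1 is shut, values between are in proportion, then the shift along the tool's x, y, z in cm, then the turn about the tool's z in rad. A call has 1 to 20 rows; each row is the pose to reach, as a shift and turn from the pose commanded when the call began, along the tool's axes at that moment; what a row does not reach only later rows make up. A row lasts 1/10 s, in which the tool goes at most 50 mm and 8.59 degrees, less where a joint would pass 70% of its speed; a pose out of reach is approached as far as the arm can. A call with a gripper value outside its range is refused whole. The fingers move at their own pace and stop on an object; "newtons" is the grip in N (left out, the last holds). Time passes only in rows, so rows that repeat a pose let the fingers close. It gives the time, the measured TCP pose, the force, the opening and the grip force at its end, in the units of the state.
- r.get_state(): the state, without advancing time (a new reading comes with each control period).
- r.capture(name): name is "scene" or "top" or "wrist"; returns the picture (420x560x3 uint8, red, green, blue); there is no depth.
- r.calibration(name): a dict with "fx", "fy", "cx", "cy" (pixels), "cam_to_world" (4x4, takes a point from camera to world coordinates). Camera axes: x right, y up, looking along -z (the intrinsics and any distortion apply to the point x, -y, -z); pixel columns grow to the right and rows downward; lengths in m; the calibration is good to about 2 mm. The wrist camera is an equidistant fisheye: a pixel r from the principal point sees the ray r / f radians off the axis. A picture is of the moment at which its call begins: read the wrist's pose just before it. calibration takes no time and is no camera call; for the wrist camera it gives the pose at the moment of the call.
- r.job_done(): hands the job in; it is judged then, once.
The state is a dict: "clock": time; "qpos": joint angles; "joint_velocities": joint speeds; "effort": joint torques, N m; "eef_pos": TCP position; "tcp_rot": TCP orientation; "contact_force": force on the tool from outside, world axes, zero at the start; "moment": the same for the moment, N m; "opening": opening from 0.0 (shut) to 1.0 (fully open); "grip_force": force on a finger pad.
Only numpy, scipy, OpenCV 4.12 (cv2) and the standard library are available. Lean on these libraries where they do the work, as an engineer would, in place of code of your own. Each camera call takes 0.05 s, during which the arm holds its last target. There are 200 camera calls.

## Task

Pick up the large empty specimen tray with the bar handle and stack it squarely on the tray of mounted specimens, so that its four feet drop into the corner sockets and it sits down fully on the rim. The long sides must run the same way, either way round. Lower it onto the lower tray rather than dropping it, and leave the smaller tray with a handle where it stands.

Things in the scene. Friction and masses are not known exactly. Their poses are not given: they have to be found in the camera images.
- tray: Large empty tray with aluminium bar handle, white plastic, 140 (x) x 110 mm, loose, up to 0.5 kg. Lengths in mm. Origin: centre, at the foot tips (z 0 on the bench); z up. Cone feet 18 mm long, 6 mm wide at the tip, 20 at the root, at x +-53, y +-38. Underside z 18, rim z 52. Handle bar along x over the centre, 80 long, 14 wide (y), z 84 to 100, a post at each end; nothing else is above the rim.
- base: Lower tray with four black specimens (30 mm discs, below the rim), no handle: white plastic, 140 (x) x 110 mm, same feet, loose, 0.6 kg. Lengths in mm. Origin: centre, at the foot tips; z up. Rim z 52. Open square sockets 26 wide, 30 deep at x +-53, y +-38, mouths at the rim. Seated, the upper tray's origin is 34 mm straight above this one's; the cones centre it to about 3 mm.
- small: Smaller tray, to be left alone: same form, white plastic with aluminium bar handle (60 mm long, top at z 100), but only 100 (x) x 80 mm; it does not fit the sockets. Lengths in mm. Origin: centre, at the foot tips; z up. Rim z 52.
Things that resemble listed ones, but are neither listed nor needed, are in the scene too. What is shaped like the base but yellow is not meant.

How it is judged:
At the end, for the whole second after the job is handed in: Large empty tray seated on the specimen tray: centres within 12 mm, long sides within 10 degrees (either way round), origin 29 to 39 mm above the lower one's, both level within 4 degrees and at rest, lower tray on the bench, smaller tray within 30 mm of its start (horizontal distance between tray and base below 0.012 m and z of tray in the frame of base between 0.029 and 0.039 m and angle between the x axis of tray and the x axis of base, either way round below 0.175 rad and angle between each of tray, base's own z axis and vertical below 0.07 rad and height (world z) of base below 0.012 m and linear speed of each of tray, base below 0.02 m/s and distance of small from where it was at the start of the episode below 0.03 m); the robot touches nothing.
It fails at once if the smaller tray is moved by more than 30 mm (distance of small from where it was at the start of the episode above 0.03 m).
It fails at once if the large tray is let go over the lower tray with its feet more than 18 mm above the sockets' mouths (dropped) (horizontal distance between tray and base below 0.06 m and z of tray in the frame of base above 0.07 m and contact force between the fingers and tray below 0.05 N).
It also fails if it takes over 38 s, if anything falls off the work surface, if the arm or the gripper's body presses on something with over 40 N, if the wrist force passes 120 N, or if a joint passes its speed limit or range.

## Working session

There is one attempt and no reset: what is moved stays moved. The work goes in short steps, Python scripts to look and compute and a tool call to move; the robot and the scene stay as the last step left them, time stands still between calls to the robot, and variables do not carry over. Pictures are saved under pics/ and viewed, at most 10 in all, crops included, and the job is handed in when it is done.

Besides the shell and the picture viewer there is one more tool, called after ">>>" as name(argument=value, ...), one argument or row to a line, values as JSON. step_arm: Moves the arm, as the interface text tells. Its arguments: {"type":"object","properties":{"plan":{"type":"array","items":{"type":"array","items":{"type":"number"}}},"newtons":{"type":"number"}},"required":["plan"]}

```bash
mkdir -p pics; cat > h.py <<'E'
import numpy as np, cv2
from station import r
def snap(n,f):
    c=r.calibration(n); im=r.capture(n); cv2.imwrite('pics/'+f,im[...,::-1]); return im,c
def ray(n,c,u,v):
    x=(u-c['cx'])/c['fx']; y=(v-c['cy'])/c['fy']
    if n=='wrist':
        t=np.hypot(x,y); s=np.sin(t)/max(t,1e-9); d=np.array([x*s,-y*s,-np.cos(t)])
    else: d=np.array([x,-y,-1.])
    M=np.array(c['cam_to_world']); return M[:3,3],M[:3,:3]@d
def onz(n,c,u,v,z):
    o,d=ray(n,c,u,v); return o+d*(z-o[2])/d[2]
E
python3 - <<'E'
from h import *
a,c=snap('top','t.png'); b,d=snap('scene','s.png')
print(c,d); print(r.get_state())
E
```

```text
{'fx': 478.9974957638134, 'fy': 478.9974957638134, 'cx': 285.08630823364194, 'cy': 211.06395503081274, 'cam_to_world': array([[-0.02175356,  0.9951291 , -0.09615017,  0.33432168],
       [-0.9994265 , -0.01914905,  0.02792825, -0.00211905],
       [ 0.02595103,  0.09670256,  0.99497495,  1.30850269],
       [ 0.        ,  0.        ,  0.        ,  1.        ]])} {'fx': 476.19774814646917, 'fy': 476.19774814646917, 'cx': 274.42837201576435, 'cy': 203.07715809976216, 'cam_to_world': array([[-0.8904279 , -0.36820713,  0.26751013,  0.75166115],
       [ 0.45481571, -0.74153226,  0.49322669,  0.48726577],
       [ 0.01675781,  0.56085062,  0.8277474 ,  0.92890018],
       [ 0.        ,  0.        ,  0.        ,  1.        ]])}
{'clock': 0.1, 'qpos': array([-1.28461372e+00,  4.91502133e-01,  1.55937758e+00, -1.30571295e-05,
        1.09170272e+00, -1.05618097e-01]), 'joint_velocities': array([ 1.68056713e-04, -1.33036422e-04, -2.39517418e-03, -5.90425331e-04,
        2.11558858e-04, -9.53268841e-05]), 'effort': array([ 2.74296210e-03, -6.13624263e+01, -2.58606988e+01,  6.94136764e-02,
        4.69950575e-02, -4.54243730e-05]), 'eef_pos': array([ 0.23860853, -0.57744082,  0.22212217]), 'tcp_rot': array([ 9.80872107e-01,  1.94652676e-01, -5.03873963e-05, -4.92350366e-04]), 'contact_force': array([-0.10789992, -0.34092015, -0.08102484]), 'moment': array([-0.01724075, -0.04259241, -0.05783318]), 'grip_force': 0.0, 'opening': 1.000165729334811}
```

View pics/t.png

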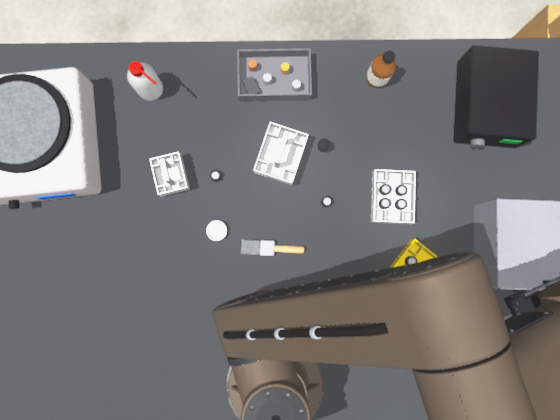

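View pics/s.png

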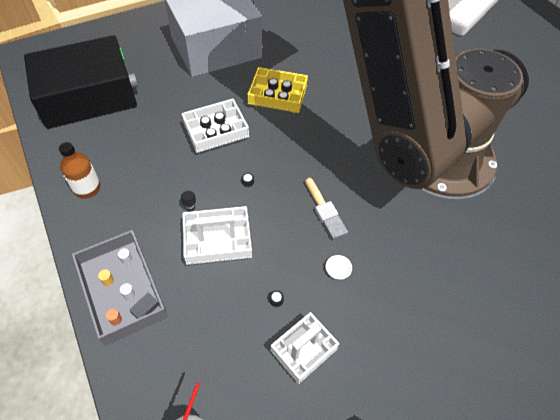

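The top view shows these candidates:
- Large tray with handle at (281,153).
- Small tray with handle at (170,173), which is a look-alike.
- White specimen tray at (395,196), which is the base.
- Yellow look-alike at (413,258).

I choose the tray at (281,153) and the base at (395,196). The scene view agrees: (217,235) and (215,125).

```bash
cat >> h.py <<'E'
def white(im,th=140):
    hsv=cv2.cvtColor(im,cv2.COLOR_RGB2HSV)
    m=((hsv[...,2]>th)&(hsv[...,1]<60)).astype(np.uint8)*255
    return cv2.morphologyEx(m,cv2.MORPH_CLOSE,np.ones((5,5)))
def rect(n,im,c,u,v,z=.052,th=140):
    cs,_=cv2.findContours(white(im,th),cv2.RETR_EXTERNAL,cv2.CHAIN_APPROX_NONE)
    k=max([k for k in cs if cv2.pointPolygonTest(k,(u,v),False)>=0],key=cv2.contourArea)
    p=np.array([onz(n,c,*q[0],z)[:2] for q in k],np.float32)
    (x,y),(w,h),a=cv2.minAreaRect(p*1000)
    if w<h: w,h,a=h,w,a+90
    return x/1000,y/1000,w,h,(a+90)%180-90   # long-side heading, deg
E
python3 - <<'E'
from h import *
im=cv2.imread('pics/t.png')[...,::-1].copy(); c=r.calibration('top')
for p in [(281,153),(170,173),(395,196)]:
    for z in (.052,.03): print(p,z,np.round(rect('top',im,c,*p,z),3))
im2=cv2.imread('pics/s.png')[...,::-1].copy(); d=r.calibration('scene')
for p in [(217,235),(215,125),(304,347)]: print(np.round(rect('scene',im2,d,*p,.052),3))
cv2.imwrite('pics/crop.png',cv2.resize(im[100:240,140:430,::-1],None,fx=2.7,fy=2.7,interpolation=cv2.INTER_CUBIC))
E
```

```text
(281, 153) 0.052 [ 6.13000e-01 -2.80000e-02  1.47552e+02  1.12758e+02 -1.95690e+01]
(281, 153) 0.03 [ 6.18000e-01 -2.80000e-02  1.50135e+02  1.14732e+02 -1.95690e+01]
(170, 173) 0.052 [  0.561   0.269 107.182  84.185  13.488]
(170, 173) 0.03 [  0.565   0.274 109.058  85.66   13.489]
(395, 196) 0.052 [  0.491  -0.325 145.545 119.568  -3.783]
(395, 196) 0.03 [  0.493  -0.331 148.094 121.662  -3.783]
[ 6.13000e-01 -2.50000e-02  1.42882e+02  1.42673e+02 -1.99240e+01]
[  0.491  -0.314 146.096 142.661  -4.389]
[  0.563   0.274 108.197  86.796  13.393]
```

View pics/crop.png

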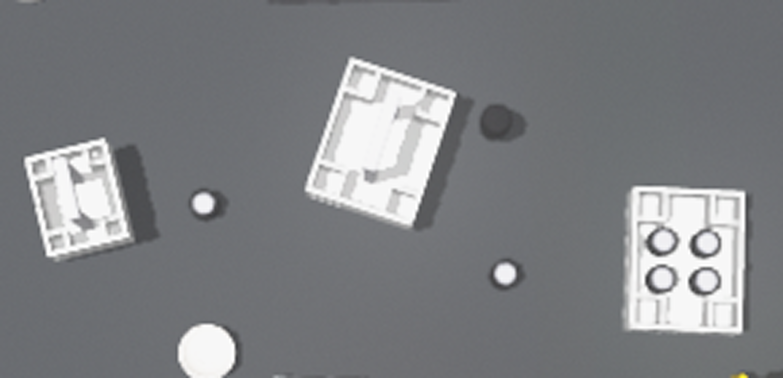

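The crop confirms it: the large empty tray with the bar is in the middle, the smaller one is on the left, and the specimen tray is on the right with no handle. The measured sizes match within a few mm. First I go above the tray.

>>> step_arm(
  plan=[
    [-1,0,0,-4,0],
    [-1,0,0,-8,0],
    [-1,55.6,-36.4,-8,0.735],
    [-1,55.6,-36.4,-8,0.735],
    [-1,55.6,-36.4,-8,0.735],
    [-1,55.6,-36.4,-8,0.735],
    [-1,55.6,-36.4,-8,0.735],
    [-1,55.6,-36.4,-8,0.735],
    [-1,55.6,-36.4,-8,0.735],
    [-1,55.6,-36.4,-8,0.735],
    [-1,55.6,-36.4,-8,0.735],
    [-1,55.6,-36.4,-8,0.735],
    [-1,55.6,-36.4,-8,0.735],
    [-1,55.6,-36.4,-8,0.735],
    [-1,55.6,-36.4,-8,0.735],
    [-1,55.6,-36.4,-8,0.735],
    [-1,55.6,-36.4,-8,0.735],
    [-1,55.6,-36.4,-8,0.735],
    [-1,55.6,-36.4,-8,0.735],
    [-1,55.6,-36.4,-8,0.735],
  ],
)

```text
clock: 2.1
eef_pos: [0.6131, -0.03, 0.3028]
tcp_rot: [0.985, -0.171, 0.0, 0.0]
contact_force: [1.0, -0.3, 0.7]
opening: 0.996
grip_force: 0.0
```

```bash
python3 - <<'E'
from h import *
print(r.get_state()['tcp_rot'],r.get_state()['eef_pos'])
im,c=snap('wrist','w1.png'); print(c)
E
```

```text
[ 9.85190975e-01 -1.71460590e-01  5.72652237e-05  7.31136309e-05] [ 0.61311902 -0.02998971  0.30279601]
{'fx': 325.19226210127806, 'fy': 325.19226210127806, 'cx': 276.08252273918174, 'cy': 216.36221314398892, 'cam_to_world': array([[-3.37785497e-01,  9.03400780e-01,  2.64136306e-01,
         6.88228348e-01],
       [-9.41223110e-01, -3.24174966e-01, -9.49191720e-02,
        -5.64056528e-02],
       [-1.23676254e-04, -2.80673515e-01,  9.59803294e-01,
         4.65417529e-01],
       [ 0.00000000e+00,  0.00000000e+00,  0.00000000e+00,
         1.00000000e+00]])}
```

View pics/w1.png

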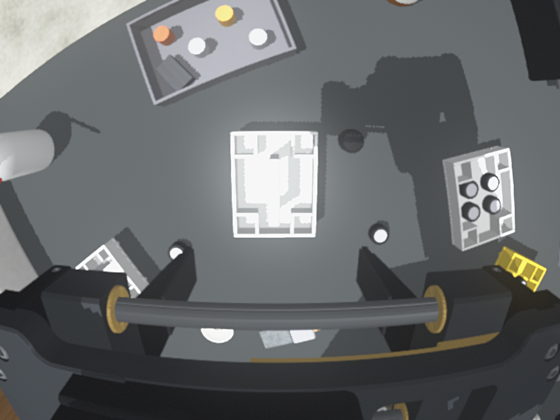

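The wrist view shows the tray at cols 232–317, rows 131–237, square to the tool. The base is at (480,198).

```bash
python3 - <<'E'
from h import *
im=cv2.imread('pics/w1.png')[...,::-1].copy(); c=r.calibration('wrist')
for th in (150,180): 
  for p in [(255,180),(480,230)]:
    try: print(th,p,np.round(rect('wrist',im,c,*p,.052,th),3))
    except Exception as e: print(e)
q=np.array([onz('wrist',c,u,v,.052)[:2] for u,v in [(232,131),(317,131),(316,237),(234,237)]]);print(q.round(4),q.mean(0))
q=np.array([onz('wrist',c,u,v,.052)[:2] for u,v in [(444,160),(509,149),(514,235),(463,250)]]);print(q.round(4),q.mean(0))
E
```

```text
150 (255, 180) [ 6.15000e-01 -2.70000e-02  1.41732e+02  1.13585e+02 -1.97210e+01]
150 (480, 230) [  0.494  -0.328 148.683 112.875  -3.884]
180 (255, 180) [ 6.15000e-01 -2.70000e-02  1.41694e+02  1.12300e+02 -1.96770e+01]
180 (480, 230) [  0.494  -0.328 147.796 111.105  -3.729]
[[ 0.6992 -0.001 ]
 [ 0.6629 -0.1021]
 [ 0.5287 -0.0566]
 [ 0.5664  0.0483]] [ 0.61429545 -0.02784772]
[[ 0.5725 -0.2635]
 [ 0.5553 -0.3862]
 [ 0.4106 -0.3767]
 [ 0.4254 -0.2701]] [ 0.49096435 -0.32413476]
```

>>> step_arm(
  plan=[
    [-1,0,-0.3,4,0],
    [-1,0,-0.3,8,0],
    [-1,0,-0.3,12,0],
    [-1,0,-0.3,16,0],
    [-1,0,-0.3,19,0],
    [-1,0,-0.3,21,0],
    [-1,0,-0.3,22,0],
    [-1,0,-0.3,22,0],
    [1,0,-0.3,22,0],
    [1,0,-0.3,22,0],
    [1,0,-0.3,22,0],
    [1,0,-0.3,22,0],
    [1,0,-0.3,22,0],
    [1,0,-0.3,22,0],
    [1,0,-0.3,22,0],
    [1,0,-0.3,22,0],
  ],
  newtons=45,
)

```text
clock: 3.75
eef_pos: [0.6146, -0.0261, 0.0826]
tcp_rot: [0.985, -0.171, -0.0, 0.0]
contact_force: [-0.1, -1.0, 0.3]
opening: 0.38
grip_force: 0.0
```

>>> step_arm(
  plan=[
    [1,0,0,0,0],
    [1,0,0,0,0],
    [1,0,0,0,0],
    [1,0,0,0,0],
    [1,0,0,0,0],
    [1,0,0,0,0],
    [1,0,0,0,0],
  ],
)

```text
clock: 4.45
eef_pos: [0.6145, -0.0261, 0.0825]
tcp_rot: [0.985, -0.171, -0.0, 0.0]
contact_force: [0.3, -0.7, -2.5]
opening: 0.139
grip_force: 45.0
```

The fingers closed to about 13 mm, which matches the bar. Now I lift.

>>> step_arm(
  plan=[
    [1,0,0,-1,0],
    [1,0,0,-3,0],
    [1,0,0,-6,0],
    [1,0,0,-9,0],
    [1,0,0,-12,0],
    [1,0,0,-14,0],
    [1,0,0,-15,0],
    [1,0,0,-15,0],
    [1,0,0,-15,0],
    [1,0,0,-15,0],
  ],
)

```text
clock: 5.45
eef_pos: [0.6141, -0.026, 0.2313]
tcp_rot: [0.985, -0.171, -0.001, 0.0]
contact_force: [-0.0, 0.1, -3.3]
opening: 0.146
grip_force: 45.0
```

```bash
python3 - <<'E'
from h import *
print(r.get_state()['moment'],r.get_state()['eef_pos'])
im,c=snap('wrist','w2.png')
t,ct=snap('top','t2.png')
for p in [(395,196),(395,222)]:
  try: print(np.round(rect('top',t,ct,*p),3))
  except Exception as e: print(e)
E
```

```text
[ 0.04667542 -0.01968724  0.04767208] [ 0.61409629 -0.02603264  0.2312864 ]
[  0.491  -0.327 145.533 115.57   -3.718]
[  0.491  -0.327 145.533 115.57   -3.718]
```

View pics/w2.png

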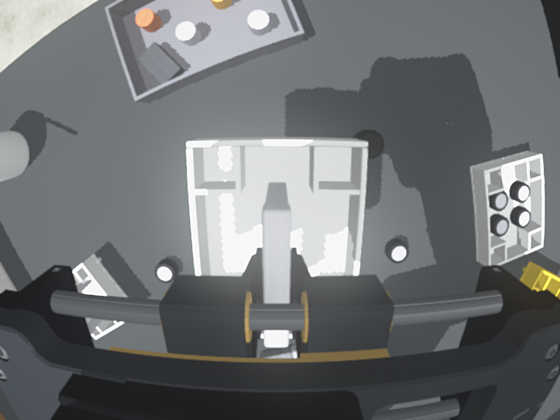

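The tray is held by its bar, with far rim corners at (187,141) and (367,141). The base is at (507,208). Next I check level and offset in hand.

```bash
python3 - <<'E'
from h import *
c=r.calibration('wrist'); s=r.get_state(); p=s['eef_pos']; a=2*np.arctan2(s['tcp_rot'][1],s['tcp_rot'][0])
X=np.array([np.cos(a),np.sin(a)]);Y=np.array([np.sin(a),-np.cos(a)]); print(a)
for z in (.190,.2008,.21):
  for uv in [(187,141),(367,141)]:
    d=onz('wrist',c,*uv,z)[:2]-p[:2]; print(z,uv,(d@X*1e3).round(1),(d@Y*1e3).round(1))
im=cv2.imread('pics/w2.png')[...,::-1].copy()
for th in (150,180):print(np.round(rect('wrist',im,c,505,235,.052,th),3))
t=np.array([.491,-.326])-p[:2]; print('to base',t@X*100,t@Y*100)
E
```

```text
-0.34322392079034547
0.19 (187, 141) 70.0 -57.4
0.19 (367, 141) 70.1 57.5
0.2008 (187, 141) 70.5 -54.4
0.2008 (367, 141) 70.6 54.5
0.21 (187, 141) 71.0 -51.8
0.21 (367, 141) 71.0 51.8
[  0.496  -0.319 151.428 131.605  -3.851]
[  0.491  -0.328 142.55  111.574  -3.897]
to base -1.5140143535257329 32.3939554914293
```

>>> step_arm(
  plan=[
    [1,-0.1,1.5,0,-0.01],
    [1,-0.2,4,0,-0.03],
    [1,-0.3,7,0,-0.06],
    [1,-0.5,11,0,-0.09],
    [1,-0.7,15,0,-0.13],
    [1,-0.9,19,0,-0.17],
    [1,-1.1,23,0,-0.21],
    [1,-1.2,26,0,-0.24],
    [1,-1.3,29,0,-0.26],
    [1,-1.4,31,0,-0.276],
    [1,-1.5,32,0,-0.276],
    [1,-1.5,32.5,0,-0.276],
    [1,-1.5,32.5,0,-0.276],
    [1,-1.5,32.5,0,-0.276],
    [1,-1.5,32.5,0,-0.276],
  ],
)

```text
clock: 7.05
eef_pos: [0.4915, -0.3263, 0.2327]
tcp_rot: [0.999, -0.033, 0.0, -0.0]
contact_force: [0.6, -0.2, -3.1]
opening: 0.141
grip_force: 45.0
```

```bash
python3 - <<'E'
from h import *
s=r.get_state(); print(s['eef_pos'],np.degrees(2*np.arctan2(s['tcp_rot'][1],s['tcp_rot'][0])),s['grip_force'])
c=r.calibration('scene'); im,_=snap('scene','s2.png')
cv2.imwrite('pics/s2c.png',cv2.resize(im[40:220,120:360,::-1],None,fx=3.2,fy=3.2,interpolation=cv2.INTER_CUBIC))
snap('wrist','w3.png')
E
```

```text
[ 0.49148169 -0.32628465  0.23266678] -3.798545602277313 44.99898076057434
```

View pics/s2c.png

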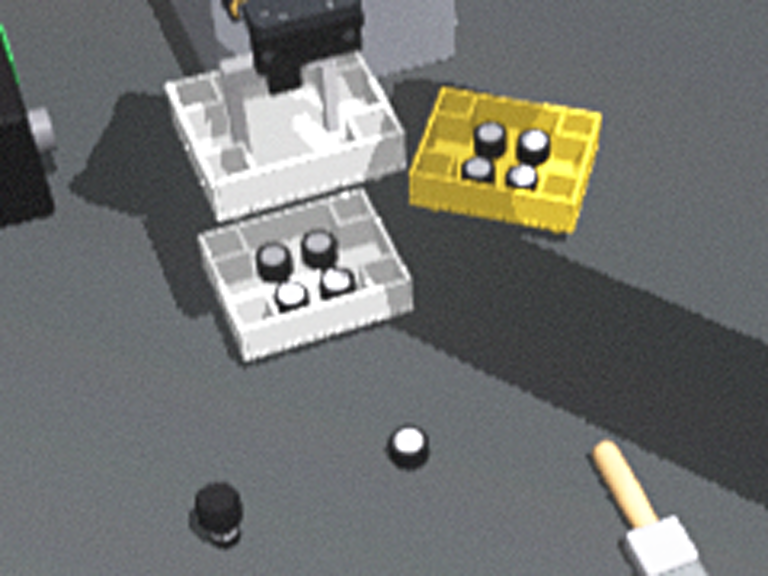

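View pics/w3.png

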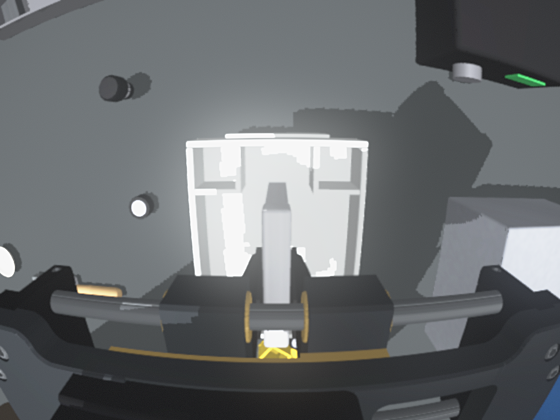

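The scene crop shows the tray held level above the base, with the yellow tray clear beside it. The wrist view shows the base's far edge peeking out at cols 226–330, row 134, centred under the tray.

```bash
python3 - <<'E'
from h import *
s=r.get_state(); p=s['eef_pos']; a=2*np.arctan2(s['tcp_rot'][1],s['tcp_rot'][0])
X=np.array([np.cos(a),np.sin(a)]);Y=np.array([np.sin(a),-np.cos(a)])
f=lambda q:(((q-p[:2])@X*1e3).round(1),((q-p[:2])@Y*1e3).round(1))
c=r.calibration('wrist')
for uv in [(226,134),(330,134),(278,133.5)]: print('wrist base far edge',f(onz('wrist',c,*uv,.052)[:2]))
c=r.calibration('scene')
for z,P in [(.052,[(199,237),(363,190),(411,283),(242,333)]),(.2022,[(166,85),(358,50),(404,135),(218,193)])]:
    q=np.array([onz('scene',c,120+u/3.2,40+v/3.2,z)[:2] for u,v in P]); print(z,[f(k) for k in q],f(q.mean(0)))
E
```

```text
wrist base far edge (np.float64(69.7), np.float64(-53.3))
wrist base far edge (np.float64(69.9), np.float64(56.3))
wrist base far edge (np.float64(69.6), np.float64(1.5))
0.052 [(np.float64(66.0), np.float64(51.4)), (np.float64(-72.6), np.float64(51.7)), (np.float64(-71.2), np.float64(-58.3)), (np.float64(65.6), np.float64(-57.3))] (np.float64(-3.1), np.float64(-3.1))
0.2022 [(np.float64(67.5), np.float64(52.9)), (np.float64(-72.1), np.float64(37.4)), (np.float64(-70.2), np.float64(-59.2)), (np.float64(66.1), np.float64(-65.0))] (np.float64(-2.2), np.float64(-8.5))
```

Alignment is within about 2 mm. Now I lower.

>>> step_arm(
  plan=[
    [1,0,0,1,0],
    [1,0,0,2.5,0],
    [1,0,0,4,0],
    [1,0,0,5.5,0],
    [1,0,0,6.5,0],
    [1,0,0,7.5,0],
    [1,0,0,8.2,0],
    [1,0,0,8.8,0],
    [1,0,0,9.4,0],
    [1,0,0,9.9,0],
    [1,0,0,10.4,0],
    [1,0,0,10.8,0],
    [1,0,0,11.1,0],
    [1,0,0,11.3,0],
    [1,0,0,11.4,0],
    [1,0,0,11.4,0],
  ],
)

```text
clock: 8.75
eef_pos: [0.4911, -0.3271, 0.1186]
tcp_rot: [0.999, -0.034, -0.0, 0.0]
contact_force: [0.2, 0.7, -2.9]
opening: 0.145
grip_force: 45.0
```

Only the tray's weight shows and there is no side force, so it is about 2 mm above seating.

>>> step_arm(
  plan=[
    [1,0,0,0.1,0],
    [1,0,0,0.15,0],
    [1,0,0,0.2,0],
    [1,0,0,0.2,0],
    [1,0,0,0.2,0],
  ],
)

```text
clock: 9.25
eef_pos: [0.4911, -0.3271, 0.1167]
tcp_rot: [0.999, -0.034, 0.0, 0.0]
contact_force: [0.1, -0.2, -3.2]
opening: 0.143
grip_force: 45.0
```

>>> step_arm(
  plan=[
    [1,0,0,0.05,0],
    [1,0,0,0.1,0],
    [1,0,0,0.15,0],
    [1,0,0,0.15,0],
  ],
)

```text
clock: 9.65
eef_pos: [0.4912, -0.3275, 0.1161]
tcp_rot: [0.999, -0.034, 0.0, 0.0]
contact_force: [-2.9, -1.2, 6.7]
opening: 0.141
grip_force: 45.0
```

Contact pushes upward with about 10 N at z 0.116, the expected seated height of 0.1165. I release, let the fingers open fully, then rise.

>>> step_arm(
  plan=[
    [0.5,0,0,0,0],
    [0.2,0,0,0,0],
    [0.2,0,0,0,0],
    [0,0,0,0,0],
    [0,0,0,0,0],
    [0,0,0,0,0],
    [0,0,0,0,0],
    [0,0,0,0,0],
  ],
)

```text
clock: 10.45
eef_pos: [0.4911, -0.3271, 0.1151]
tcp_rot: [0.999, -0.034, 0.0, 0.0]
contact_force: [0.3, -0.7, 0.2]
opening: 0.502
grip_force: 0.0
```

>>> step_arm(
  plan=[
    [0,0,0,-1,0],
    [0,0,0,-3,0],
    [0,0,0,-6,0],
    [0,0,0,-10,0],
    [0,0,0,-14,0],
    [0,0,0,-18,0],
    [0,0,0,-20,0],
    [0,0,0,-20,0],
    [0,0,0,-20,0],
  ],
)

```text
clock: 11.35
eef_pos: [0.4908, -0.3269, 0.3153]
tcp_rot: [0.999, -0.034, 0.0, 0.0]
contact_force: [-0.2, 0.9, -0.5]
opening: 0.497
grip_force: 0.0
```

```bash
python3 - <<'E'
from h import *
im,c=snap('wrist','w4.png'); s,_=snap('scene','s4.png')
for u,v in [(250,180),(255,200),(230,170)]:
  try: print(np.round(rect('wrist',im,c,u,v,.086,170),3)); break
  except Exception as e: print(e)
out=np.hstack([cv2.resize(im[90:300,140:420],(400,300)),cv2.resize(s[60:210,130:330],(400,300))])
cv2.imwrite('pics/f.png',out[...,::-1])
E
```

```text
[  0.492  -0.327 141.092 112.778  -3.894]
```

View pics/f.png

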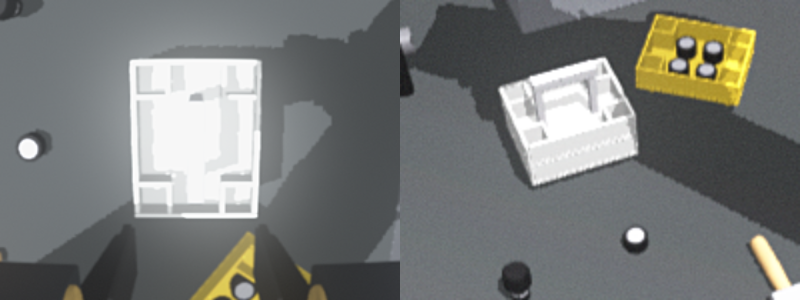

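The picture shows the tray flush on the base, as one closed white block at about (570,120) in the right half. At seated rim height it measures 141 x 113 mm, centred at (0.492, -0.327), and the gripper is clear.

```bash
python3 -c "
from station import r
print(r.job_done())"
```

```text
the job is handed in; nothing more can be done
None
```

I stacked the large tray on the specimen tray and handed the job in at about 11.5 s of the 38 s. The last pictures show it seated squarely and flush, and the arm never went near the smaller tray. The hand-in returned no verdict.

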